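# Set the stop screw of a specimen height gate to its setting block

## Task

Set the height gate to its setting block: push the block along its slideway by the knob, fully home under the stop screw, then take the square key from its stand, fit it in the screw's socket and turn the screw down (clockwise) until the block just drags, so that a pull of about 7 N at the knob slides it (about 2.5 N when it is free). Turn the screw only with the key, never jam it down hard on the block, and prove the setting by drawing the block about 10 mm out by its knob under that drag. Push it home again and leave it there, lightly held by the screw, with the key standing in the socket or back in its stand.

Things in the scene. Friction and masses are not known exactly. Their poses are not given: they have to be found in the camera images.
- gate: Height gate, fixed: grey base plate 120 x 270 mm (x -45 to +75, y -215 to +55 mm) with a steel slideway, column and an arm with a vertical stop screw. Origin on the worktop below the screw's axis, z up. The column is at x = +50 mm, top at z = 110 mm. The arm is 50 to 76 mm high, reaching 20 mm about the screw's axis to the sides and front.
- anvil (a point): Point on the slideway's floor under the screw's axis, 15 mm above the worktop, with the gate's axes. The slideway runs along y; the block goes in towards +y, between two guide strips 32 mm apart, 8 mm wide and 8 mm high above the floor.
- end_stop (a point): Middle of the face of the steel end stop that closes the slideway, 30 mm past the screw's axis, 10 mm above the slideway's floor; it is 20 mm high and 48 mm wide, with the gate's axes.
- setting_block: Setting block: steel bar 30 (x) x 160 (y) mm, 18 mm high at the knob, 0.4 kg, its front under a ground face whose height differs from block to block (19.4 to 20.6 mm, found by feel). Lies in the slideway, 1 mm play each side, axes as the gate's. Origin at the centre of its underside, nose at y = +80 mm. Fully home, nose on the end stop, its origin is at gate y = -50 mm.
- knob (a point): Middle of the block's upright round knurled knob: 18 mm across, 40 mm high on the bar's 18 mm top, on its centre line 65 mm from the block's origin towards the outer (-y) end. This point is 20 mm above the bar's top. The block starts with its nose 20 to 45 mm short of the screw's axis; free it slides at about 2.5 N (friction about 0.6); a halted pull creeps and eases off.
- stop_screw: Stop screw, origin at its lowest point (ball tip, 6.5 mm radius), z up, turning with the screw. Right-hand thread, 4 mm a turn: clockwise seen from above it goes down 0.64 mm a radian. It stays where it is left (0.06 N m friction). The tip starts 21 to 21.5 mm above the slideway's floor, 0.4 to 2.1 mm above the block's face height.
- stop_tip (a point): The screw's tip, same point as its origin. The gate's arm springs: once the tip bears on the block the pinch grows by about 12 N per mm of screw travel, 7 N a radian. Wanted pinch 1.5 to 7 N (aim at 4); over 18 N is jammed. A pinch of P adds about 1.2 P to the force that slides the block. Pressing down on the key adds to the pinch.
- socket (a point): Centre of the mouth of the screw's square socket, on top of its round head (33 mm across, 22 mm high), 66.5 mm above the tip; z up, x and y square to the socket's walls, turning with the screw. Socket 14 x 14 mm, 18 mm deep, its mouth chamfered to 19 mm over the top 5 mm.
- square_key: Square key (driver), 80 g, upright in its stand at the start. 13 mm square shank, tapered over its last 4 mm, sides square to x and y; 23 mm collar 45 to 52 mm above the tip; black paddle handle 12 (x) x 40 (y) x 34 (z) mm, 75 to 109 mm above the tip, its flats facing the key's x. Origin at the centre of the tip's end face, z up.
- key_tip (a point): Centre of the key's end face, the same point as the key's origin.
- key_stand: Fixed black block 46 x 46 x 40 mm on a 64 mm foot, with a square hole 30 mm deep from its top that holds the key (tip 10 mm above the worktop). Origin at the centre of its underside.
- mount_a: Black specimen mount, a disc 30 mm across and 19 mm high, bystander. Origin under its centre.
- mount_b: A second such specimen mount, bystander.
- specimen_dish: Clear shallow dish 90 mm across and 16 mm high, bystander. Origin under its centre.
- tweezers: Steel tweezers 122 mm long lying flat, bystander.
- oil_dropper: Small brown dropper bottle with black cap, 29 mm across and 78 mm high, bystander. Origin under its centre.

How it is judged:
By the outcome, as a careful person would: the job done as asked, in the order asked, and still so for the second after the job is handed in, with the robot touching nothing.
It also fails if it takes over 72 s, if anything falls off the work surface, if the arm or the gripper's body presses on something with over 40 N, if the wrist force passes 120 N, or if a joint passes its speed limit or range.

## Robot

A 7-joint arm with a two-finger parallel gripper is mounted at the origin on a cart in front of the work surface, level with it; the furniture and walls round the work are solid. World frame = base frame: x ahead of the robot, y to its left, z up, the work surface at z = 0. Lengths are in m, angles in rad, forces in N, time in s.
With the tool pointing down it reaches from about 0.4 to 0.85 m from the base axis. Payload 10.4 kg.
Tool frame: the origin (TCP) lies on the centre line of the jaws, within the pads' length; the fingertips stand 17 mm ahead of it and the grasp point (between the pads) lies 2 mm behind it; z points along the fingers, y is the line along which they close (so a half turn about z gives the same grasp; the last joint's range is limited). The gripper opens to 85 mm and grips with 20 to 120 N. Pads are 22 mm wide; open, the fingers measure 114 mm over their backs; the gripper's body (76 mm by 85 mm) begins 54 mm behind the grasp point. The pads swing forward as they close: fully open they stand 13 mm farther back than shut.
Start: joints at [1.123, 0.332, -0.065, 1.46, 0.022, 1.35, -0.088], TCP at [0.258, -0.569, 0.248] pointing down, gripper open.
Joint ranges: [-2.6, 2.6], [-0.5, 2.12], [-1.47, 1.34], [0.16, 2.42], [-1.27, 4.41], [0.06, 2.06], [-2.6, 2.6]. Speed limits (rad/s): [2.22, 2.22, 2.79, 2.79, 3.14, 3.14, 3.14].

## Interface

Orientations are given as a unit quaternion [x, y, z, w].
In Python, from workcell import sensors, imaging, order, spotter gives the robot as it stands. The module is installed in compiled form; this text tells all that it offers.
- The arm moves only by the shell command python3 -m inch 'ROWS' [FORCE]. ROWS is JSON, a list that holds one entry, the list of rows, each a list of 7 numbers: the shift along the tool's x, y, z in m, then the turn, a rotation vector about the tool's x, y, z in rad, then the closure, from -1 (fully open) to 1 (shut). In form: [[[x, y, z, ax, ay, az, hand], ...]]. A call has 1 to 10 rows; each row is the pose to reach, as a shift and turn from the pose commanded when the call began, along the tool's axes at that moment; what a row does not reach only later rows make up. A row lasts 1/10 s, in which the tool goes at most 50 mm and 8.59 degrees, less where a joint would pass 70% of its speed; a pose out of reach is approached as far as the arm can. A call with a gripper value outside its range is refused whole. The fingers move at their own pace and stop on an object; FORCE is the grip in N (left out, the last holds). Time passes only in rows, so rows that repeat a pose let the fingers close. It gives the time, the measured TCP pose, the force, the opening and the grip force at its end, in the units of the state.
- sensors.get_obs(): the state, without advancing time (a new reading comes with each control period).
- imaging.camera(name): name is "scene" or "top" or "wrist"; returns the picture (480x640x3 uint8, blue, green, red); there is no depth.
- imaging.calibration(name): a dict with "mtx" (3x3 intrinsics, pixels), "R" (3x3) and "t" (3): a world point X has camera coordinates R X + t; the wrist camera has in their place "tool_from_camera" (4x4, takes a point from camera to tool coordinates, whose origin is the TCP and whose axes are the flange's). Camera axes: x right, y down, z forward; pixel columns grow to the right and rows downward; lengths in m; the calibration is good to about 2 mm. The wrist camera is an equidistant fisheye: a pixel r from the principal point sees the ray r / f radians off the axis. A picture is of the moment at which its call begins: read the wrist's pose just before it. calibration takes no time and is no camera call.
- order.hand_in(): hands the job in; it is judged then, once.
Trained networks look in the newest picture that a camera, given by its name, has taken for a name from the list of things; names that differ only in an ending like _2 or _b are one class to them, and where a whole thing is asked for, a point or a joint stands for the part that bears it (a point fixed in the world has none). Each returns a list of dicts, best first, with "conf" (0 to 1); they miss things now and then, are a little off and sometimes report something else, mostly with a low value. They report only what shows in the picture. A call takes as long as a camera call.
- spotter.look_for(label, camera): "pixel" ([column, row] in pixels, amid what is visible of it).
The state is a dict: "clock": time; "joint_pos": joint angles; "joint_velocities": joint speeds; "tau": joint torques, N m; "position": TCP position; "ee_rot": TCP orientation; "ft_force": force on the tool from outside, world axes, zero at the start; "torque": the same for the moment, N m; "grip_width": opening from 0.0 (shut) to 1.0 (fully open); "grasp_force": force on a finger pad.
Only numpy, scipy, OpenCV 4.12 (cv2) and the standard library are available. Lean on these libraries where they do the work, as an engineer would, in place of code of your own. Each camera call takes 0.05 s, during which the arm holds its last target. There are 200 camera calls.

## Working session

There is one attempt and no reset: what is moved stays moved. The work goes in short steps, Python scripts to look and compute and a shell command to move; the robot and the scene stay as the last step left them, time stands still between calls to the robot, and variables do not carry over. Pictures are saved under pics/ and viewed, at most 11 in all, crops included, and the job is handed in when it is done.

```bash
mkdir -p pics
cat > h.py <<'E'
import numpy as np, cv2
from scipy.spatial.transform import Rotation as R
from workcell import sensors, imaging, order, spotter
def ray(cam,px):
    c=imaging.calibration(cam);K=np.array(c["mtx"]);px=np.array(px,float)
    if cam=="wrist":
        o=sensors.get_obs();x=(px[0]-K[0,2])/K[0,0];y=(px[1]-K[1,2])/K[1,1];r=np.hypot(x,y)
        d=np.array([np.sin(r)*x/max(r,1e-9),np.sin(r)*y/max(r,1e-9),np.cos(r)])
        T=np.array(c["tool_from_camera"]);Q=R.from_quat(o["ee_rot"]).as_matrix()
        return Q@T[:3,3]+np.array(o["position"]),Q@T[:3,:3]@d
    M=np.array(c["R"]);t=np.array(c["t"]).ravel();d=np.linalg.inv(K)@[px[0],px[1],1]
    d=M.T@d;return -M.T@t,d/np.linalg.norm(d)
def atz(rd,z): o,d=rd;return o+d*(z-o[2])/d[2]
def tri(rays):
    A=np.zeros((3,3));b=np.zeros(3)
    for o,d in rays:
        d=d/np.linalg.norm(d);P=np.eye(3)-np.outer(d,d);A+=P;b+=P@o
    p=np.linalg.solve(A,b);return p,[np.linalg.norm((np.eye(3)-np.outer(d,d))@(p-o)) for o,d in rays]
E
cat > s1.py <<'E'
from h import *
o=sensors.get_obs();print({k:np.round(v,3).tolist() for k,v in o.items()})
for c in ["scene","top","wrist"]:
    im=imaging.camera(c);cv2.imwrite(f"pics/{c}1.png",im);k=imaging.calibration(c);print(c,np.round(k["mtx"],1).tolist())
res={}
for n in ["gate","knob","square_key","key_stand","socket","end_stop","setting_block","stop_screw","mount_a","oil_dropper","tweezers","specimen_dish"]:
    for c in ["scene","top"]:
        r=spotter.look_for(n,c)[:2]
        print(n,c,[(np.round(x["pixel"]).tolist(),round(x["conf"],2)) for x in r])
        if r: res.setdefault(n,[]).append(ray(c,r[0]["pixel"]))
    if len(res.get(n,[]))==2:
        p,e=tri(res[n]);print("   ",p.round(4),np.round(e,4))
a,b=cv2.imread("pics/scene1.png"),cv2.imread("pics/top1.png")
E
python3 s1.py
```

```text
{'clock': 0.0, 'joint_pos': [1.123, 0.333, -0.065, 1.461, 0.022, 1.35, -0.089], 'joint_velocities': [-0.001, 0.001, -0.0, -0.001, -0.001, -0.001, 0.001], 'tau': [-0.001, -62.544, 0.049, -39.161, 0.016, 0.01, 0.0], 'position': [0.257, -0.569, 0.248], 'ee_rot': [0.978, 0.211, -0.0, -0.001], 'ft_force': [0.411, 0.276, 0.13], 'torque': [-0.025, 0.028, 0.038], 'grasp_force': 0.0, 'grip_width': 1.0}
scene [[440.3, 0.0, 322.4], [0.0, 440.3, 238.1], [0.0, 0.0, 1.0]]
top [[538.9, 0.0, 318.8], [0.0, 538.9, 236.7], [0.0, 0.0, 1.0]]
wrist [[371.6, 0.0, 315.2], [0.0, 371.6, 245.7], [0.0, 0.0, 1.0]]
gate scene [([218.0, 282.0], 0.82)]
gate top [([248.0, 208.0], 0.62)]
    [ 0.5505  0.2253 -0.0033] [0.0139 0.0139]
knob scene [([260.0, 272.0], 0.69)]
knob top [([263.0, 216.0], 0.98)]
    [0.5132 0.1648 0.0231] [0.0067 0.0067]
square_key scene [([396.0, 206.0], 0.57)]
square_key top [([261.0, 221.0], 0.39)]
    [0.3736 0.0814 0.2643] [0.12 0.12]
key_stand scene [([387.0, 237.0], 0.6)]
key_stand top [([390.0, 244.0], 0.75)]
    [ 0.438  -0.1627  0.0182] [0.003 0.003]
socket scene [([205.0, 268.0], 0.8
[... 393 characters left out ...]
0.0018 0.0018]
stop_screw scene [([202.0, 265.0], 0.64)]
stop_screw top [([216.0, 214.0], 0.58), ([250.0, 215.0], 0.3)]
    [0.5136 0.2816 0.0965] [0.0005 0.0005]
mount_a scene [([393.0, 206.0], 0.69), ([371.0, 273.0], 0.61)]
mount_a top [([345.0, 273.0], 0.63), ([322.0, 274.0], 0.44)]
    [ 0.3481 -0.0434  0.1912] [0.0125 0.0125]
oil_dropper scene [([190.0, 353.0], 0.78)]
oil_dropper top []
tweezers scene [([406.0, 265.0], 0.71)]
tweezers top [([451.0, 261.0], 0.64), ([345.0, 267.0], 0.37)]
    [ 0.4325 -0.3293 -0.1443] [0.0535 0.0535]
specimen_dish scene [([448.0, 226.0], 0.82), ([204.0, 266.0], 0.67)]
specimen_dish top [([452.0, 264.0], 0.63)]
    [ 0.3829 -0.3269  0.0123] [0.0016 0.0016]
```

Run:
```python
import cv2
a=cv2.imread("pics/top1.png");c=cv2.resize(a[140:340,160:500],None,fx=2.35,fy=2.35,interpolation=cv2.INTER_CUBIC);cv2.imwrite("pics/topc.png",c)
a=cv2.imread("pics/scene1.png");c=cv2.resize(a[170:380,150:470],None,fx=2.5,fy=2.5,interpolation=cv2.INTER_CUBIC);cv2.imwrite("pics/scenec.png",c)
```

```text
(no output)
```

View pics/topc.png

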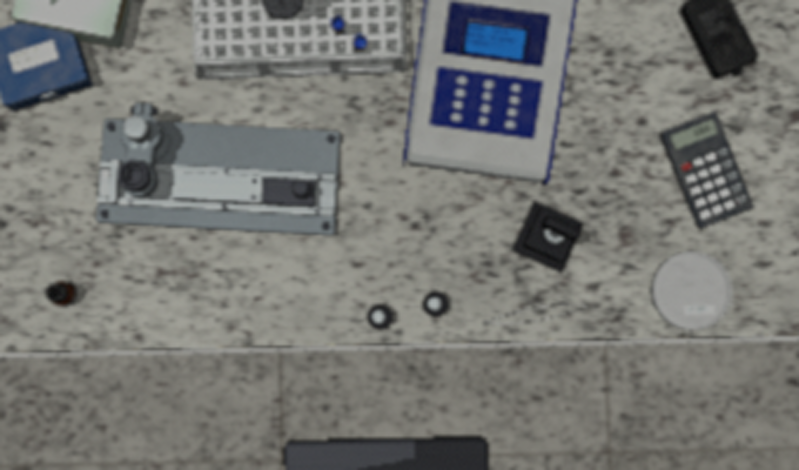

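View pics/scenec.png

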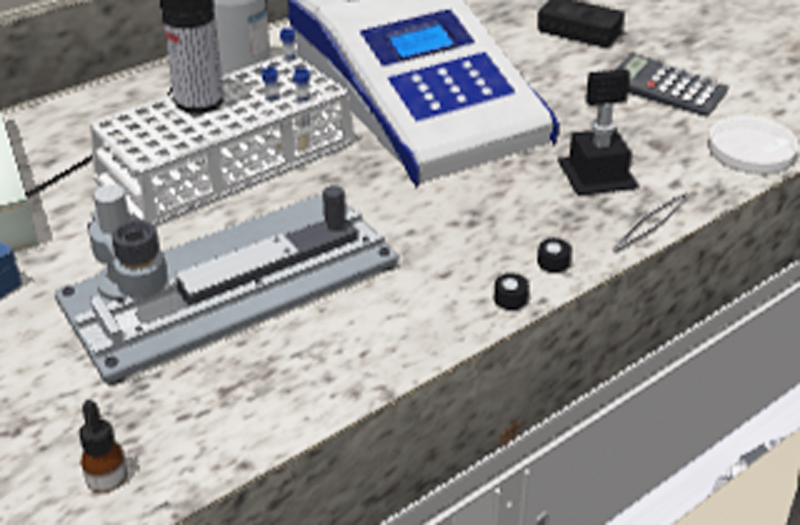

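The top crop shows the gate with its socket at (137,176) in the crop, the knob near (303,188), the slideway running nearly along world y, and the key stand at (550,236), turned about 20-25°. The scene crop shows the knob at (333,190-225), the socket at (135,238) and the key handle at (607,87).

Run:
```python
from h import *
T=lambda p:ray("top",[160+p[0]/2.35,140+p[1]/2.35])
S=lambda p:ray("scene",[150+p[0]/2.5,170+p[1]/2.5])
for n,a,b in [("knobtop",(303,188),(333,191)),("socket",(137,174),(135,232)),("handletop",(545,216),(607,72))]:
    p,e=tri([T(a),S(b)]);print(n,p.round(4),np.round(e,4))
for p in [(110,127),(331,139),(104,214),(329,225)]: print("plate",atz(T(p),.01).round(4))
for p in [(539,204),(581,217),(563,269),(516,255)]: print("stand",atz(T(p),.0).round(4))
print(atz(T((303,188)),.073),atz(T((137,174)),.10))
print(imaging.calibration("wrist")["tool_from_camera"])
o=sensors.get_obs();print(R.from_quat(o["ee_rot"]).as_matrix().round(3),o["clock"])
print(imaging.calibration("top")["R"],ray("top",(0,0))[0],ray("scene",(0,0))[0])
```

```text
knobtop [0.5002 0.1    0.0687] [0.0017 0.0017]
socket [0.5145 0.275  0.0982] [0.0011 0.0011]
handletop [ 0.4505 -0.1633  0.12  ] [0.0097 0.0097]
plate [0.5814 0.3202 0.01  ]
plate [0.5625 0.0685 0.01  ]
plate [0.4817 0.3271 0.01  ]
plate [0.464  0.0725 0.01  ]
stand [ 0.4842 -0.168   0.    ]
stand [ 0.4683 -0.2156  0.    ]
stand [ 0.4092 -0.1929  0.    ]
stand [ 0.4262 -0.1398  0.    ]
[0.49857271 0.09845018 0.073     ] [0.51362506 0.27371684 0.1       ]
[[-1.05633925e-03 -9.52355817e-01 -3.04987348e-01  7.82237336e-02]
 [ 9.99999162e-01 -7.77861211e-04 -1.03459279e-03 -5.17440490e-04]
 [ 7.48062637e-04 -3.04988185e-01  9.52355841e-01 -1.26330398e-01]
 [ 0.00000000e+00  0.00000000e+00  0.00000000e+00  1.00000000e+00]]
[[ 0.911  0.412  0.   ]
 [ 0.412 -0.911 -0.   ]
 [ 0.     0.    -1.   ]] 1.35
[[-0.02115084 -0.99974468  0.00795133]
 [-0.99496684  0.02026927 -0.09813334]
 [ 0.09794712 -0.00998691 -0.99514151]] [0.31979065 0.03669327 1.43897893] [-0.15318052  0.51970977  0.62902751]
```

```bash
python3 -m inch '[[[0.281,-0.237,0,0,0,-0.82,-1],[0.281,-0.237,0,0,0,-0.82,-1],[0.281,-0.237,0,0,0,-0.82,-1],[0.281,-0.237,0,0,0,-0.82,-1],[0.281,-0.237,0,0,0,-0.82,-1],[0.281,-0.237,0,0,0,-0.82,-1],[0.281,-0.237,0,0,0,-0.82,-1],[0.281,-0.237,0,0,0,-0.82,-1],[0.281,-0.237,0,0,0,-0.82,-1],[0.281,-0.237,0,0,0,-0.82,-1]]]'
cat > look.py <<'E'
import sys
from h import *
tag=sys.argv[1]
o=sensors.get_obs();print(np.round(o["joint_pos"],3),np.round(o["position"],4),R.from_quat(o["ee_rot"]).as_matrix().round(3)[:,0],o["clock"])
im=imaging.camera("wrist");cv2.imwrite(f"pics/w{tag}.png",im)
for n in sys.argv[2:]:
    for x in spotter.look_for(n,"wrist")[:2]:
        r=ray("wrist",x["pixel"]);print(n,np.round(x["pixel"],1),round(x["conf"],2),*[atz(r,z).round(4) for z in (0,.05,.119)])
E
python3 look.py A square_key key_stand
```

```text
clock: 2.35
position: [0.4157, -0.2382, 0.2484]
ee_rot: [0.812, 0.583, -0.0, 0.0]
ft_force: [0.2, -1.0, -0.2]
grip_width: 1.002
grasp_force: 0.0
[ 0.832  0.033 -0.412  1.813  0.014  1.298  0.09 ] [ 0.4157 -0.2382  0.2484] [ 0.32   0.947 -0.001] 2.35
square_key [315.7 298.4] 0.34 [ 0.382  -0.3365  0.    ] [ 0.3898 -0.3135  0.05  ] [ 0.4005 -0.2819  0.119 ]
key_stand [224.4 125.5] 0.7 [ 0.3558 -0.1276  0.    ] [ 0.3671 -0.1325  0.05  ] [ 0.3827 -0.1393  0.119 ]
key_stand [312.4 136.4] 0.56 [ 0.4356 -0.169   0.    ] [ 0.4363 -0.1684  0.05  ] [ 0.4371 -0.1676  0.119 ]
```

View pics/wA.png

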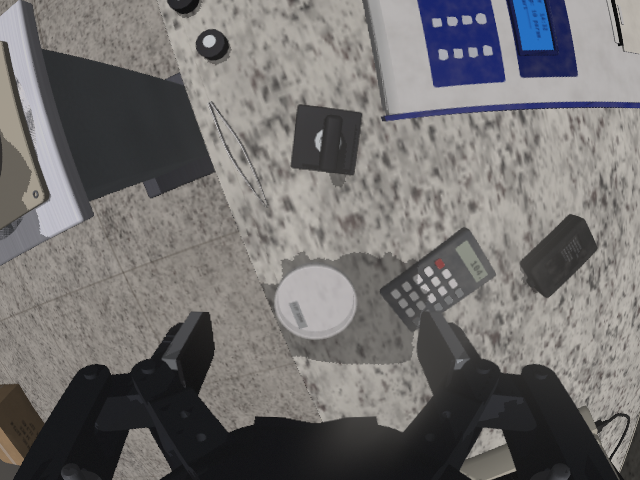

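The wrist view shows the stand's foot centred at about (327,139) and the handle at (331,142), its long side along the image's vertical, so it lies roughly along tool x. Next: the knob.

```bash
python3 -m inch '[[[0.346,-0.029,0,0,0,-1.45,-1],[0.346,-0.029,0,0,0,-1.45,-1],[0.346,-0.029,0,0,0,-1.45,-1],[0.346,-0.029,0,0,0,-1.45,-1],[0.346,-0.029,0,0,0,-1.45,-1],[0.346,-0.029,0.08,0,0,-1.45,-1],[0.346,-0.029,0.08,0,0,-1.45,-1],[0.346,-0.029,0.08,0,0,-1.45,-1],[0.346,-0.029,0.08,0,0,-1.45,-1],[0.346,-0.029,0.08,0,0,-1.45,-1]]]'
python3 look.py B knob socket end_stop
```

```text
clock: 3.5
position: [0.4992, 0.0991, 0.1674]
ee_rot: [0.219, 0.976, 0.0, -0.001]
ft_force: [0.6, -0.3, 0.7]
grip_width: 1.0
grasp_force: 0.0
[ 0.454  0.233 -0.82   1.831  0.184  1.158  0.703] [0.4992 0.0991 0.1674] [-0.904  0.427  0.002] 3.5
knob [395.3 208.9] 0.73 [0.5136 0.1651 0.    ] [0.4993 0.1596 0.05  ] [0.4794 0.152  0.119 ]
knob [ 18.1 329.4] 0.56 [ 0.4539 -0.2779  0.    ] [ 0.4496 -0.2082  0.05  ] [ 0.4438 -0.1119  0.119 ]
socket [570.7 172.4] 0.71 [0.5536 0.3392 0.    ] [0.5324 0.3042 0.05  ] [0.5033 0.2558 0.119 ]
end_stop [ 50.6 298.5] 0.45 [ 0.4429 -0.1905  0.    ] [ 0.4406 -0.1356  0.05  ] [ 0.4374 -0.0598  0.119 ]
```

View pics/wB.png

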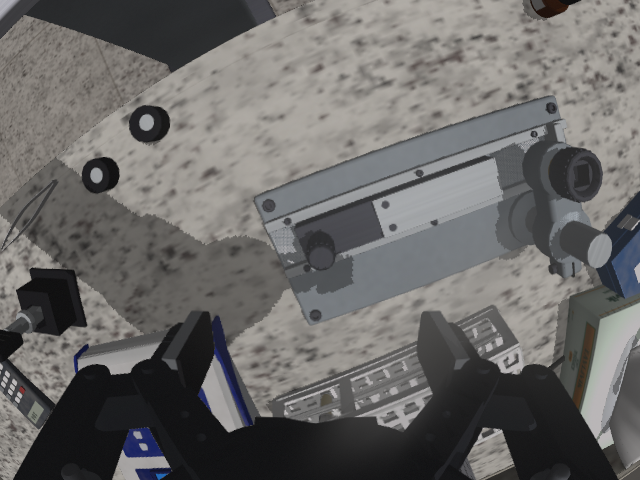

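The view shows the knob top at about (321,257), the socket mouth at about (583,174), and the block dark at its outer end. The plate's corner screws are at (268,205), (551,107) and (315,315).

Run:
```python
from h import *
P=lambda p,z:atz(ray("wrist",p),z)
print("knob",P((321,257),.073).round(4),"sock",P((583,174),.1025).round(4))
a,b,c=[P(p,.01) for p in [(268,205),(551,107),(315,315)]];print(a,b,c)
d=b-a;print(np.degrees(np.arctan2(-d[0],d[1])));d=c-a;print(np.degrees(np.arctan2(d[1],d[0])))
a,b=[P(p,.033) for p in [(296,226),(498,157)]];d=b-a;print(np.degrees(np.arctan2(-d[0],d[1])),"block edge")
tri2=lambda A,B:tri([A,B])
print(tri([ray("wrist",(321,257)),ray("top",[288.9,220])]),tri([ray("wrist",(583,174)),ray("top",[218.3,214])]))
```

```text
knob [0.5013 0.1021 0.073 ] sock [0.5153 0.2772 0.1025]
[0.46475103 0.0746924  0.01      ] [0.4870767  0.33125197 0.01      ] [0.56762934 0.06560051 0.01      ]
-4.973319329743868
-5.050406385655387
-5.936660255508281 block edge
(array([0.50041875, 0.10024882, 0.07070813]), [np.float64(0.0022087864760141213), np.float64(0.0022087864760141117)]) (array([0.5123301 , 0.27209352, 0.10930031]), [np.float64(6.215724789751509e-05), np.float64(6.215724789754828e-05)])
```

```bash
python3 -m inch '[[[0,0.002,0.03,0,0,-0.363,-1],[0,0.002,0.03,0,0,-0.363,-1],[0,0.002,0.07,0,0,-0.363,-1],[0,0.002,0.11,0,0,-0.363,-1],[0,0.002,0.11,0,0,-0.363,0],[0,0.002,0.11,0,0,-0.363,1],[0,0.002,0.11,0,0,-0.363,1],[0,0.002,0.11,0,0,-0.363,1],[0,0.002,0.11,0,0,-0.363,1],[0,0.002,0.11,0,0,-0.363,1]]]' 25
```

```text
clock: 4.7
position: [0.5012, 0.1013, 0.06]
ee_rot: [0.042, 0.999, -0.0, 0.001]
ft_force: [-1.7, -0.6, 10.1]
grip_width: 0.202
grasp_force: 24.9
```

```bash
python3 -m inch '[[[0,0.003,-0.003,0,0,0,1],[0,0.01,-0.003,0,0,0,1],[0,0.018,-0.003,0,0,0,1],[0,0.026,-0.003,0,0,0,1],[0,0.034,-0.003,0,0,0,1],[0,0.040,-0.003,0,0,0,1],[0,0.045,-0.003,0,0,0,1],[0,0.048,-0.003,0,0,0,1],[0,0.051,-0.003,0,0,0,1],[0,0.053,-0.003,0,0,0,1]]]'
```

```text
clock: 5.7
position: [0.5046, 0.1541, 0.0613]
ee_rot: [0.042, 0.999, -0.0, -0.0]
ft_force: [0.3, -0.7, -4.5]
grip_width: 0.197
grasp_force: 24.5
```

```bash
python3 -m inch '[[[0,0.001,-0.001,0,0,0,1],[0,0.002,-0.001,0,0,0,1],[0,0.003,-0.001,0,0,0,1],[0,0.004,-0.001,0,0,0,1],[0,0.005,-0.001,0,0,0,1]]]'
```

```text
clock: 6.2
position: [0.505, 0.1589, 0.0623]
ee_rot: [0.042, 0.999, -0.0, -0.0]
ft_force: [0.6, -0.6, -4.4]
grip_width: 0.2
grasp_force: 24.6
```

```bash
python3 -m inch '[[[0,0,0.0015,0,0,0,1],[0,0.001,0.0015,0,0,0,1],[0,0.002,0.0015,0,0,0,1],[0,0.003,0.0015,0,0,0,1]]]'
```

```text
clock: 6.6
position: [0.5053, 0.1621, 0.0608]
ee_rot: [0.042, 0.999, 0.0, 0.0]
ft_force: [0.4, 0.5, -4.0]
grip_width: 0.195
grasp_force: 24.5
```

```bash
python3 -m inch '[[[0,0,0.001,0,0,0,1],[0,0,0.0015,0,0,0,1],[0,0.001,0.0015,0,0,0,1],[0,0.002,0.0015,0,0,0,1]]]'; python3 look.py C knob
```

```text
clock: 7.0
position: [0.506, 0.1632, 0.06]
ee_rot: [0.042, 0.999, -0.001, 0.0]
ft_force: [-0.7, -5.3, 5.3]
grip_width: 0.199
grasp_force: 25.3
[ 0.291  0.447 -0.813  1.87   0.387  0.989  0.796] [0.506  0.1632 0.06  ] [-0.996  0.084 -0.001] 7.0
knob [410.2 293.9] 0.95 [0.5207 0.2165 0.    ] [0.4958 0.2041 0.05  ] [0.4614 0.1871 0.119 ]
```

View pics/wC.png

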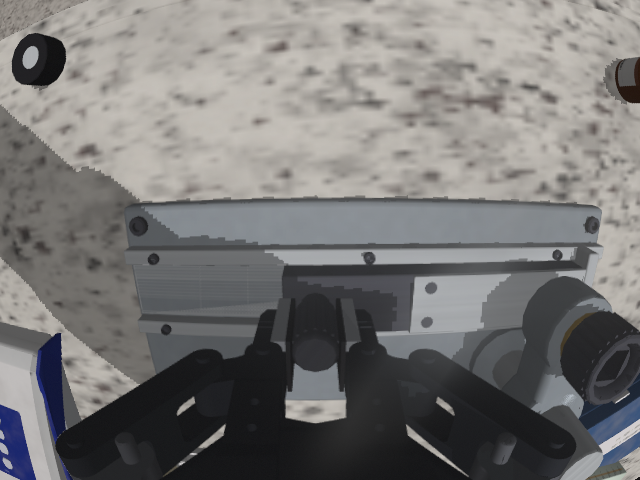

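The picture shows the knob gripped at (317,330), with the block's nose reaching under the arm to the end stop at about (585,262), so it is nearly home. I keep pushing until the force rises.

```bash
python3 -m inch '[[[0,0.001,-0.0007,0,0,0,1],[0,0.002,-0.0007,0,0,0,1],[0,0.003,-0.0007,0,0,0,1]]]';python3 -m inch '[[[0,0.001,0,0,0,0,1],[0,0.002,0,0,0,0,1]]]'
```

```text
clock: 7.4
position: [0.5058, 0.1635, 0.06]
ee_rot: [0.043, 0.999, -0.003, -0.0]
ft_force: [-4.5, -16.5, 8.8]
grip_width: 0.199
grasp_force: 26.2
clock: 7.6
position: [0.5059, 0.1636, 0.0599]
ee_rot: [0.044, 0.999, -0.004, -0.001]
ft_force: [-7.2, -22.6, 13.4]
grip_width: 0.202
grasp_force: 27.2
```

Force jumps with no motion at y = 0.1635, so the block is home on the end stop. Releasing and going to the key.

```bash
python3 -m inch '[[[0,-0.004,0,0,0,0,0.2],[0,-0.004,0,0,0,0,-1],[0,-0.004,0,0,0,0,-1],[0,-0.004,0,0,0,0,-1],[0,-0.004,-0.05,0,0,0,-1],[0,-0.004,-0.1,0,0,0,-1],[0,-0.004,-0.14,0,0,0,-1]]]'
python3 -m inch '[[[0.042,-0.333,0,0,0,1.5,-1],[0.042,-0.333,0,0,0,1.5,-1],[0.042,-0.333,0,0,0,1.5,-1],[0.042,-0.333,0,0,0,1.5,-1],[0.042,-0.333,0,0,0,1.5,-1],[0.042,-0.333,0,0,0,1.5,-1],[0.042,-0.333,0,0,0,1.5,-1],[0.042,-0.333,0,0,0,1.5,-1],[0.042,-0.333,0,0,0,1.5,-1],[0.042,-0.333,0,0,0,1.5,-1]]]'
python3 -m inch '[[[0,0,0,0,0,0.15,-1],[0,0,0,0,0,0.31,-1],[0,0,0,0,0,0.31,-1],[0,0,0,0,0,0.31,-1]]]'
python3 look.py D square_key key_stand key_tip
```

```text
clock: 8.3
position: [0.5055, 0.1659, 0.2027]
ee_rot: [0.041, 0.999, 0.0, 0.001]
ft_force: [0.6, 0.6, 0.7]
grip_width: 1.0
grasp_force: 0.0
clock: 9.3
position: [0.436, -0.1632, 0.2]
ee_rot: [0.714, 0.7, 0.0, 0.0]
ft_force: [0.2, -0.4, 0.5]
grip_width: 1.003
grasp_force: 0.0
clock: 9.7
position: [0.4359, -0.1631, 0.2]
ee_rot: [0.81, 0.586, 0.0, 0.0]
ft_force: [0.1, 0.3, 0.2]
grip_width: 0.999
grasp_force: 0.0
[ 0.812  0.048 -0.56   1.905  0.028  1.196 -0.077] [ 0.4359 -0.1631  0.2   ] [0.313 0.95  0.   ] 9.7
square_key [336.8 267.1] 0.73 [ 0.4399 -0.214   0.    ] [ 0.443  -0.1947  0.05  ] [ 0.4473 -0.1682  0.119 ]
key_stand [325.3 219.6] 0.66 [ 0.4437 -0.167   0.    ] [ 0.4462 -0.155   0.05  ] [ 0.4497 -0.1384  0.119 ]
key_tip [337.4 263.8] 0.77 [ 0.4413 -0.2111  0.    ] [ 0.4442 -0.1924  0.05  ] [ 0.4482 -0.1665  0.119 ]
```

View pics/wD.png

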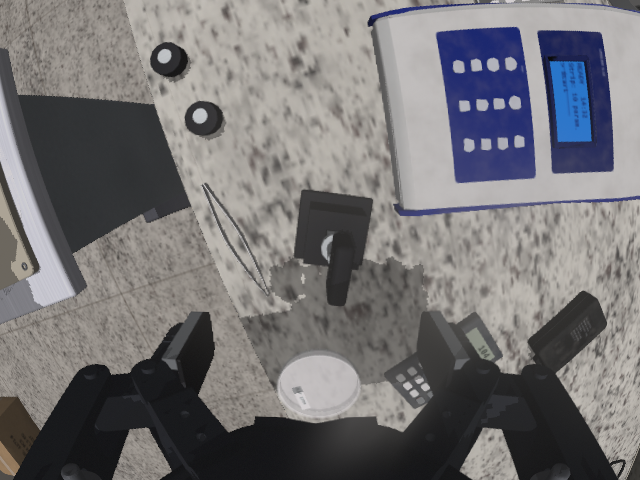

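Run:
```python
import cv2
a=cv2.imread("pics/wD.png")[180:320,280:400];a=cv2.convertScaleAbs(a,alpha=2.5,beta=15);cv2.imwrite("pics/wDc.png",cv2.resize(a,None,fx=4.2,fy=4.2,interpolation=cv2.INTER_CUBIC))
```

```text
(no output)
```

View pics/wDc.png

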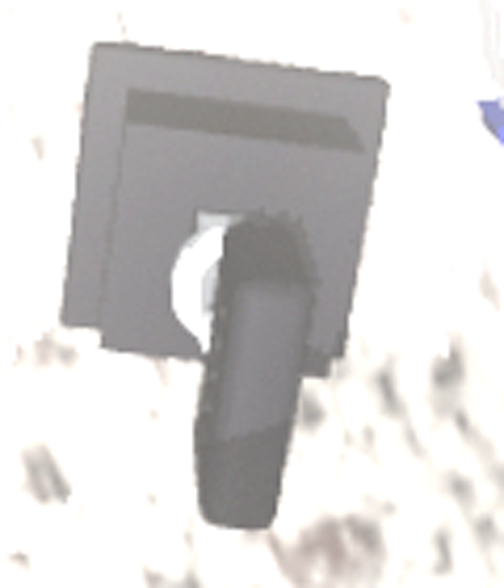

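The crop shows the top of the paddle from its near end (272,285) to its far end (240,522), and the stand squares turned a little against the image.

```bash
cat > m.py <<'E'
from h import *
P=lambda p,z:atz(ray("wrist",(280+p[0]/4.2,180+p[1]/4.2)),z)
a,b=P((272,285),.119),P((240,522),.119);d=a-b
print("handle",(a+b)/2,np.linalg.norm(d),np.degrees(np.arctan2(d[1],d[0])))
a,b=P((97,45),.006),P((65,325),.006);d=a-b;print("foot y",np.degrees(np.arctan2(d[1],d[0])))
a,b=P((97,45),.006),P((388,80),.006);d=b-a;print("foot x",np.degrees(np.arctan2(d[1],d[0])),np.linalg.norm(d))
a,b=P((125,90),.04),P((100,348),.04);d=a-b;print("top y",np.degrees(np.arctan2(d[1],d[0])),np.linalg.norm(d))
a,b=P((125,90),.04),P((365,135),.04);d=b-a;print("tc",P((236,235),.04))
print(P((200,215),.04))
E
python3 m.py
```

```text
handle [ 0.44773423 -0.17525447  0.119     ] 0.037179453817427675 65.83216471884633
foot y 64.59348963133037
foot x -25.068841158564418 0.06133555879450541
top y 65.87059800841466 0.05144961901941446
tc [ 0.44985264 -0.17302629  0.04      ]
[ 0.44453139 -0.16707764  0.04      ]
```

```bash
python3 -m inch '[[[-0.008,0.015,0.02,0,0,0.111,-1],[-0.008,0.015,0.06,0,0,0.111,-1],[-0.008,0.015,0.097,0,0,0.111,-1],[-0.008,0.015,0.097,0,0,0.111,-1],[-0.008,0.015,0.097,0,0,0.111,1],[-0.008,0.015,0.097,0,0,0.111,1],[-0.008,0.015,0.097,0,0,0.111,1],[-0.008,0.015,0.097,0,0,0.111,1],[-0.008,0.015,0.097,0,0,0.111,1],[-0.008,0.015,0.097,0,0,0.111,1]]]' 50
```

```text
clock: 10.9
position: [0.4479, -0.176, 0.1038]
ee_rot: [0.843, 0.538, 0.0, 0.001]
ft_force: [-1.2, 0.2, 6.6]
grip_width: 0.131
grasp_force: 56.2
```

```bash
python3 -m inch '[[[0,0,-0.003,0,0,0,1],[0,0,-0.01,0,0,0,1],[0,0,-0.02,0,0,0,1],[0,0,-0.035,0,0,0,1],[0,0,-0.06,0,0,0,1],[0,0,-0.09,0,0,0,1],[0,0,-0.125,0,0,0,1]]]'
python3 - <<'E'
import cv2
from h import *
b=cv2.imread("pics/wB.png")[130:220,520:620];b=cv2.convertScaleAbs(b,alpha=2,beta=15)
cv2.imwrite("pics/wBc.png",cv2.resize(b,None,fx=6,fy=6,interpolation=cv2.INTER_CUBIC))
E
```

```text
clock: 11.6
position: [0.4468, -0.1753, 0.2293]
ee_rot: [0.843, 0.538, -0.0, -0.001]
ft_force: [1.2, -0.6, -0.6]
grip_width: 0.137
grasp_force: 56.2
```

View pics/wBc.png

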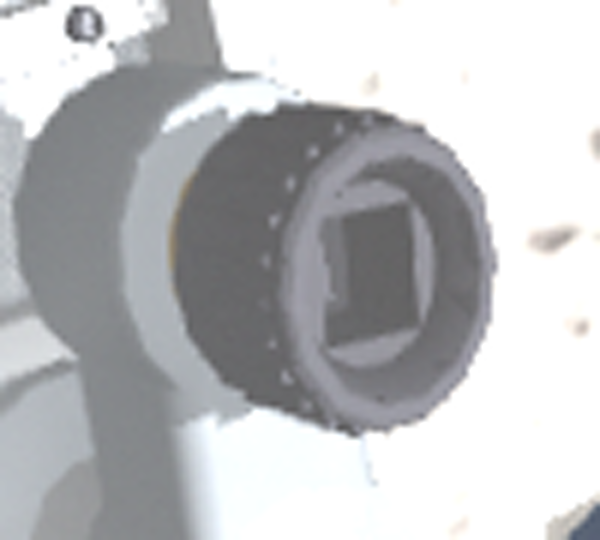

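The crop shows the screw head with its square socket: corners at about (322,215), (408,203), (420,325) and (325,345).

Run:
```python
import h;from h import *
class S:
    get_obs=staticmethod(lambda:{"position":[.4992,.0991,.1674],"ee_rot":[.219,.976,0,-.001]})
h.sensors=S
P=lambda p,z=.098:atz(ray("wrist",(520+p[0]/6,130+p[1]/6)),z)
q=[P(p) for p in [(322,215),(408,203),(420,325),(325,345)]]
for i in range(4):
    d=q[(i+1)%4]-q[i];print(np.linalg.norm(d).round(4),np.degrees(np.arctan2(d[1],d[0]))%90)
print(np.mean(q,0)); c=P((392,270),.1025);print(c)
```

```text
0.0129 75.74552999685909
0.0136 81.19507130873164
0.0145 77.33925135108663
0.0139 74.68867957326208
[0.51450512 0.27853173 0.098     ]
[0.51346157 0.27832182 0.1025    ]
```

```bash
python3 -m inch '[[[0.44,-0.13,0,0,0,-1.45,1],[0.44,-0.13,0,0,0,-1.45,1],[0.44,-0.13,0,0,0,-1.45,1],[0.44,-0.13,0,0,0,-1.45,1],[0.44,-0.13,0,0,0,-1.45,1],[0.44,-0.13,0,0,0,-1.45,1],[0.44,-0.13,0,0,0,-1.45,1],[0.44,-0.13,0,0,0,-1.45,1],[0.44,-0.13,0,0,0,-1.45,1],[0.44,-0.13,0,0,0,-1.45,1]]]'
python3 -m inch '[[[0,0,0,0,0,-1.45,1],[0,0,0,0,0,-1.45,1],[0,0,0,0,0,-1.45,1],[0,0,0,0,0,-1.45,1],[0,0,0,0,0,-1.45,1],[0,0,0,0,0,-1.45,1],[0,0,0,0,0,-1.45,1],[0,0,0,0,0,-1.45,1],[0,0,0,0,0,-1.45,1],[0,0,0,0,0,-1.45,1]]]'
python3 -m inch '[[[0,0,0,0,0,-0.15,1],[0,0,0,0,0,-0.3,1],[0,0,0,0,0,-0.45,1],[0,0,0,0,0,-0.45,1],[0,0,0,0,0,-0.45,1]]]'
python3 look.py E key_tip socket square_key
python3 - <<'E'
import cv2
a=cv2.imread("pics/wE.png")[150:400,180:460];cv2.imwrite("pics/wEc.png",cv2.resize(cv2.convertScaleAbs(a,alpha=1.8,beta=10),None,fx=2.4,fy=2.4,interpolation=cv2.INTER_CUBIC))
E
```

```text
clock: 12.6
position: [0.5126, 0.2844, 0.2286]
ee_rot: [0.268, 0.964, 0.001, -0.001]
ft_force: [-1.1, 0.0, -0.9]
grip_width: 0.129
grasp_force: 56.4
clock: 13.6
position: [0.5146, 0.2776, 0.2285]
ee_rot: [-0.435, 0.9, -0.0, -0.0]
ft_force: [-0.4, -0.1, -1.1]
grip_width: 0.134
grasp_force: 56.4
clock: 14.1
position: [0.5146, 0.2779, 0.2282]
ee_rot: [-0.621, 0.784, -0.0, -0.0]
ft_force: [-0.3, -0.0, -0.2]
grip_width: 0.133
grasp_force: 56.4
[ 0.382  0.614 -1.34   1.553  0.6    1.454  1.922] [0.5146 0.2779 0.2282] [-0.228 -0.974  0.   ] 14.1
key_tip [315.8 319.9] 0.6 [0.5413 0.3958 0.    ] [0.535  0.3685 0.05  ] [0.5263 0.3309 0.119 ]
socket [312.8 235. ] 0.65 [0.5224 0.3018 0.    ] [0.5188 0.2878 0.05  ] [0.5137 0.2685 0.119 ]
square_key [315.2 323.1] 0.59 [0.5427 0.3996 0.    ] [0.5362 0.3718 0.05  ] [0.5273 0.3334 0.119 ]
square_key [302.8 136.7] 0.27 [0.5096 0.2057 0.    ] [0.5077 0.2053 0.05  ] [0.5052 0.2046 0.119 ]
```

View pics/wEc.png

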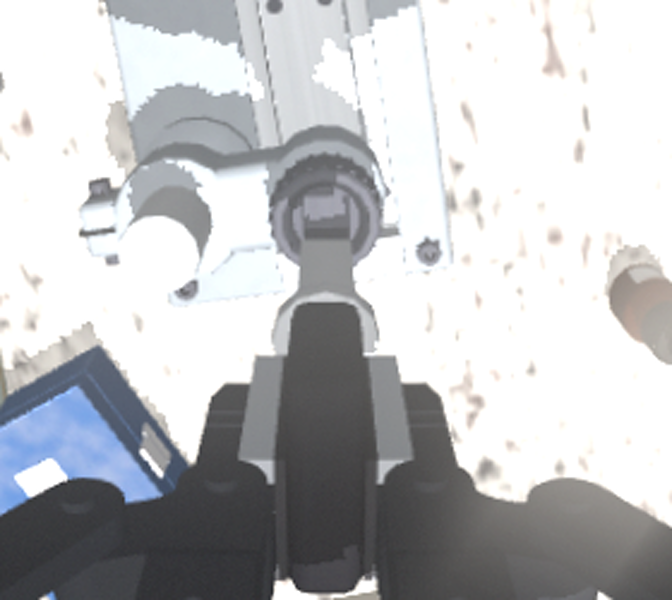

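The crop shows the key's shank coming down to a tip at about (326,238). It nearly covers the socket, whose ring spans x 272-383, centred at about (327,215). I compare this with the predicted projections.

```bash
cat >> h.py <<'E'
def proj(X,o):
    c=imaging.calibration("wrist");K=np.array(c["mtx"]);T=np.array(c["tool_from_camera"])
    Q=R.from_quat(o["ee_rot"]).as_matrix();p=Q.T@(np.array(X)-o["position"]);p=T[:3,:3].T@(p-T[:3,3])
    th=np.arctan2(np.hypot(p[0],p[1]),p[2]);n=p[:2]/np.hypot(*p[:2]);return K[0,0]*th*n+K[:2,2]
E
python3 - <<'E'
from h import *
o=sensors.get_obs();C=lambda X:((proj(X,o)-[180,150])*2.4).round(0)
c=np.array([.5145,.2783,.1025])
ring=np.array([C(c+[.0165*np.cos(a),.0165*np.sin(a),0]) for a in np.linspace(0,6.28,40)]);print("ring",ring.min(0),ring.max(0))
y=np.radians(257)
def sq(c,s): return [C(np.array(c)+[s/2*(i*np.cos(y)-j*np.sin(y)),s/2*(i*np.sin(y)+j*np.cos(y)),0]).tolist() for i,j in [(1,1),(1,-1),(-1,-1),(-1,1)]]
print("mouth19",sq(c,.019),"hole14",sq(c-[0,0,.005],.014))
p=np.array(o["position"]);print("tip9",sq(p-[0,0,.0938],.010),"shank13",sq(p-[0,0,.0898],.013),"collar",C(p-[0,0,.0418]))
E
```

```text
ring [269. 166.] [380. 272.]
mouth19 [[292.0, 189.0], [357.0, 189.0], [356.0, 250.0], [293.0, 250.0]] hole14 [[301.0, 193.0], [348.0, 193.0], [347.0, 237.0], [301.0, 237.0]]
tip9 [[305.0, 237.0], [343.0, 237.0], [343.0, 273.0], [305.0, 273.0]] shank13 [[298.0, 236.0], [349.0, 236.0], [349.0, 284.0], [299.0, 284.0]] collar [324. 339.]
```

Run:
```python
import cv2
a=cv2.imread("pics/wE.png")[205:265,280:350];cv2.imwrite("pics/wEd.png",cv2.resize(cv2.convertScaleAbs(a,alpha=2.2,beta=10),None,fx=8.4,fy=8.4,interpolation=cv2.INTER_CUBIC))
```

```text
(no output)
```

View pics/wEd.png

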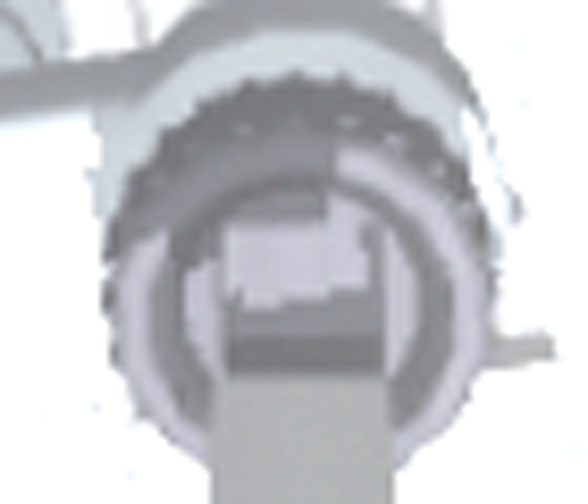

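The tip is within about 1 mm of the socket's axis and square to it. Lowering now, with a 0.5 mm correction.

```bash
python3 -m inch '[[[0.0005,0,0.015,0,0,0,1],[0.0005,0,0.028,0,0,0,1],[0.0005,0,0.032,0,0,0,1],[0.0005,0,0.035,0,0,0,1],[0.0005,0,0.037,0,0,0,1],[0.0005,0,0.039,0,0,0,1],[0.0005,0,0.041,0,0,0,1]]]';python3 -c "
from h import *
o=sensors.get_obs();print(o['torque'],o['ft_force'])"
```

```text
clock: 15.0
position: [0.5145, 0.2778, 0.1871]
ee_rot: [-0.623, 0.782, -0.0, 0.0]
ft_force: [-0.1, -0.6, 0.2]
grip_width: 0.129
grasp_force: 56.4
[-0.04174054  0.01114165 -0.08297863] [-0.05869243 -0.61068086  0.16324194]
```

```bash
python3 -m inch '[[[0,0,0.002,0,0,0,1],[0,0,0.004,0,0,0,1],[0,0,0.005,0,0,0,1],[0,0,0.005,0,0,0,1]]]';python3 -c "
from h import *
o=sensors.get_obs();print(o['torque'],o['ft_force'],o['joint_pos'])"
```

```text
clock: 15.4
position: [0.5144, 0.2777, 0.1819]
ee_rot: [-0.623, 0.782, -0.0, -0.0]
ft_force: [-1.4, -0.3, -1.3]
grip_width: 0.133
grasp_force: 56.4
[0.1149554  0.01484141 0.00961721] [-1.44949372 -0.34299722 -1.30500258] [ 0.36940554  0.65075803 -1.30708062  1.61198576  0.63822967  1.37913983
  1.90142096]
```

The key is in the socket, about 14 mm deep. Turning clockwise, first about 1.4 rad, which gives at most about 5 N of pinch at the smallest gap.

```bash
python3 -m inch '[[[0,0,0.0001,0,0,0.14,1],[0,0,0.0002,0,0,0.28,1],[0,0,0.0003,0,0,0.42,1],[0,0,0.0004,0,0,0.56,1],[0,0,0.0005,0,0,0.7,1],[0,0,0.0006,0,0,0.84,1],[0,0,0.0007,0,0,0.98,1],[0,0,0.0008,0,0,1.12,1],[0,0,0.0009,0,0,1.28,1],[0,0,0.001,0,0,1.43,1]]]';python3 -m inch '[[[0,0,0,0,0,0,1]]]'; python3 -c "
from h import *
o=sensors.get_obs();print(o['torque'],o['ft_force'],o['joint_pos'],R.from_quat(o['ee_rot']).as_matrix()[:,0])"
```

```text
clock: 16.4
position: [0.5144, 0.2779, 0.1811]
ee_rot: [0.04, 0.999, 0.0, 0.0]
ft_force: [0.1, 1.1, -1.9]
grip_width: 0.132
grasp_force: 56.2
clock: 16.5
position: [0.5143, 0.2779, 0.1811]
ee_rot: [0.038, 0.999, -0.0, 0.0]
ft_force: [1.1, 1.2, -2.3]
grip_width: 0.131
grasp_force: 56.2
[ 0.34811856 -0.04464899 -0.02155225] [ 1.13741082  1.21319105 -2.27267375] [ 0.22563397  0.48587867 -1.03127543  1.61885869  0.43135675  1.2845958
  0.61491278] [-9.97048178e-01  7.67765338e-02 -5.42182907e-04]
```

```bash
python3 -m inch '[[[0,0,0,0,0,0,0.4],[0,0,0,0,0,0,0.38],[0,0,-0.044,0,0,0,0.38],[0,-0.045,-0.048,0,0,0,0.38],[0,-0.09,-0.048,0,0,0,0.38],[0,-0.115,-0.03,0,0,0,0.38],[0,-0.115,0.01,0,0,0,0.38],[0,-0.115,0.06,0,0,0,0.38],[0,-0.115,0.105,0,0,0,0.38],[0,-0.115,0.122,0,0,0,0.38]]]';python3 -m inch '[[[0,-0.003,0.001,0,0,0,0.38],[0,-0.005,0.001,0,0,0,0.38],[0,-0.007,0.001,0,0,0,0.38]]]'
```

```text
clock: 17.5
position: [0.5037, 0.162, 0.0554]
ee_rot: [0.036, 0.999, -0.001, -0.003]
ft_force: [-0.5, -0.0, 0.4]
grip_width: 0.308
grasp_force: 0.0
clock: 17.8
position: [0.5066, 0.1566, 0.0602]
ee_rot: [0.037, 0.999, 0.001, 0.002]
ft_force: [0.2, 1.2, -0.4]
grip_width: 0.309
grasp_force: 0.8
```

```bash
for i in 1 2; do :; done; python3 -m inch '[[[0,-0.001,0,0,0,0,0.38],[0,-0.002,0,0,0,0,0.38]]]';python3 -m inch '[[[0,-0.001,0,0,0,0,0.38],[0,-0.002,0,0,0,0,0.38]]]';python3 -m inch '[[[0,-0.001,0,0,0,0,0.38]]]'
```

```text
clock: 18.0
position: [0.5062, 0.1547, 0.0596]
ee_rot: [0.037, 0.999, 0.001, 0.001]
ft_force: [0.0, 3.6, 2.7]
grip_width: 0.31
grasp_force: 1.6
clock: 18.2
position: [0.5054, 0.1522, 0.0585]
ee_rot: [0.037, 0.999, 0.0, 0.001]
ft_force: [0.6, 3.6, 2.8]
grip_width: 0.31
grasp_force: 1.6
clock: 18.3
position: [0.505, 0.1511, 0.0582]
ee_rot: [0.037, 0.999, 0.0, 0.0]
ft_force: [-0.6, 2.9, 2.5]
grip_width: 0.31
grasp_force: 1.6
```

Slides at about 3 N, so it is free. I push it home and turn further.

```bash
python3 -m inch '[[[0,0.006,0,0,0,0,0.38],[0,0.011,0,0,0,0,0.38],[0,0.014,0,0,0,0,0.38],[0,0.017,0,0,0,0,0.38],[0,0.019,0,0,0,0,0.38]]]'
```

```text
clock: 18.8
position: [0.5062, 0.1678, 0.0575]
ee_rot: [0.038, 0.999, -0.002, -0.001]
ft_force: [-3.8, -14.9, 6.2]
grip_width: 0.31
grasp_force: 7.2
```

```bash
python3 -m inch '[[[0,-0.006,0,0,0,0,0.38],[0,-0.006,-0.05,0,0,0,0.38],[0,-0.006,-0.1,0,0,0,0.38],[0,-0.006,-0.15,0,0,0,0.38],[0,0.02,-0.17,0,0,0,0.38],[0,0.065,-0.17,0,0,0,0.38],[0,0.109,-0.17,0,0,0,0.38],[0,0.109,-0.17,0,0,0,0.38]]]'; python3 look.py F square_key
python3 - <<'E'
from h import *
o=sensors.get_obs();print(proj([.5143,.2779,.1925],o),o["clock"])
E
```

```text
clock: 19.6
position: [0.5118, 0.2861, 0.2284]
ee_rot: [0.033, 0.999, 0.002, -0.0]
ft_force: [-1.2, 0.2, -0.1]
grip_width: 0.31
grasp_force: 0.0
[ 0.236  0.457 -1.069  1.556  0.402  1.368  0.635] [0.5118 0.2861 0.2284] [-0.998  0.065  0.001] 19.6
square_key [301.  233.7] 0.72 [0.5351 0.2655 0.    ] [0.5211 0.2685 0.05  ] [0.5017 0.2725 0.119 ]
square_key [302.4 282.5] 0.67 [0.5876 0.2625 0.    ] [0.5662 0.2659 0.05  ] [0.5366 0.2705 0.119 ]
[309.08162317 299.70250422] 19.7
```

```bash
python3 -m inch '[[[0,0,0,0,0,0,0.38],[0,0,0,0,0,0,0.38]]]'
```

```text
clock: 19.9
position: [0.5151, 0.2771, 0.2279]
ee_rot: [0.039, 0.999, -0.0, 0.0]
ft_force: [0.1, 0.4, -0.6]
grip_width: 0.31
grasp_force: 0.0
```

```bash
python3 -m inch '[[[0.001,0.001,0.03,0,0,0,0.38],[0.001,0.001,0.048,0,0,0,0.38],[0.001,0.001,0.048,0,0,0,0.38],[0.001,0.001,0.048,0,0,0,1],[0.001,0.001,0.048,0,0,0,1],[0.001,0.001,0.048,0,0,0,1],[0.001,0.001,0.047,0,0,0,1]]]' 50; python3 -m inch '[[[0,0,-0.0005,0,0,0.12,1],[0,0,-0.0005,0,0,0.25,1],[0,0,-0.0005,0,0,0.38,1],[0,0,-0.0005,0,0,0.51,1],[0,0,-0.0005,0,0,0.64,1],[0,0,-0.0005,0,0,0.77,1],[0,0,0,0,0,0.9,1],[0,0,0,0,0,0.95,1],[0,0,0,0,0,0.95,1]]]'; python3 -c "
from h import *
o=sensors.get_obs();print(o['torque'],o['joint_pos'][6],R.from_quat(o['ee_rot']).as_matrix()[:,0])"
```

```text
clock: 20.6
position: [0.5139, 0.2791, 0.1813]
ee_rot: [0.038, 0.999, -0.0, 0.0]
ft_force: [0.5, -3.0, -3.7]
grip_width: 0.13
grasp_force: 50.8
clock: 21.5
position: [0.514, 0.2792, 0.181]
ee_rot: [0.491, 0.871, -0.0, 0.001]
ft_force: [2.1, -3.4, -4.1]
grip_width: 0.132
grasp_force: 50.7
[-0.82868877 -0.71475178  0.01285977] -0.2700399734446439 [-0.51839398  0.85514118 -0.00111235]
```

```bash
python3 -m inch '[[[0,0,0,0,0,0,0.4],[0,0,0,0,0,0,0.38],[0,0,-0.044,0,0,0,0.38],[-0.036,-0.025,-0.048,0,0,-0.14,0.38],[-0.072,-0.051,-0.048,0,0,-0.28,0.38],[-0.094,-0.067,-0.048,0,0,-0.42,0.38],[-0.094,-0.067,-0.02,0,0,-0.56,0.38],[-0.094,-0.067,0.02,0,0,-0.7,0.38],[-0.094,-0.067,0.035,0,0,-0.84,0.38],[-0.094,-0.067,0.06,0,0,-0.945,0.38]]]';python3 -m inch '[[[0,0,0.04,0,0,0,0.38],[0,0,0.061,0,0,0,0.38],[0,0,0.061,0,0,0,0.38]]]'
```

```text
clock: 22.5
position: [0.5056, 0.1654, 0.1212]
ee_rot: [0.036, 0.999, 0.001, 0.001]
ft_force: [0.7, 0.0, 0.4]
grip_width: 0.306
grasp_force: 0.0
clock: 22.8
position: [0.5035, 0.1646, 0.0578]
ee_rot: [0.039, 0.999, 0.0, -0.002]
ft_force: [-1.1, -0.0, 0.4]
grip_width: 0.306
grasp_force: 0.0
```

```bash
python3 -m inch '[[[0,-0.004,0,0,0,0,0.38],[0,-0.007,0,0,0,0,0.38],[0,-0.008,0,0,0,0,0.38],[0,-0.009,0,0,0,0,0.38]]]';python3 -m inch '[[[0,-0.001,0,0,0,0,0.38],[0,-0.002,0,0,0,0,0.38]]]';python3 -m inch '[[[0,-0.001,0,0,0,0,0.38],[0,-0.002,0,0,0,0,0.38]]]'
```

```text
clock: 23.2
position: [0.5054, 0.1569, 0.0616]
ee_rot: [0.04, 0.999, 0.001, 0.002]
ft_force: [0.7, 6.1, 2.8]
grip_width: 0.309
grasp_force: 3.0
clock: 23.4
position: [0.5052, 0.1552, 0.0616]
ee_rot: [0.039, 0.999, 0.001, 0.001]
ft_force: [0.8, 5.6, 3.9]
grip_width: 0.311
grasp_force: 3.1
clock: 23.6
position: [0.5051, 0.1533, 0.0616]
ee_rot: [0.039, 0.999, 0.001, 0.001]
ft_force: [0.2, 6.8, 3.2]
grip_width: 0.307
grasp_force: 3.1
```

```bash
python3 -m inch '[[[0,-0.001,-0.0006,0,0,0,0.38]]]';python3 -m inch '[[[0,-0.001,-0.0003,0,0,0,0.38]]]';python3 -m inch '[[[0,-0.001,0,0,0,0,0.38],[0,-0.002,0,0,0,0,0.38]]]'
```

```text
clock: 23.7
position: [0.5046, 0.1516, 0.0617]
ee_rot: [0.04, 0.999, 0.001, 0.001]
ft_force: [-0.2, 4.4, -0.6]
grip_width: 0.311
grasp_force: 1.8
clock: 23.8
position: [0.5043, 0.1502, 0.0616]
ee_rot: [0.04, 0.999, 0.0, 0.001]
ft_force: [1.1, 4.2, 0.2]
grip_width: 0.312
grasp_force: 2.2
clock: 24.0
position: [0.5042, 0.1484, 0.0616]
ee_rot: [0.04, 0.999, 0.001, 0.001]
ft_force: [0.1, 6.4, 1.5]
grip_width: 0.309
grasp_force: 2.9
```

Drag is about 4.3-5.5 N, so the pinch is about 2 N. I push it home, then turn another 0.3 rad or so.

```bash
python3 -m inch '[[[0,0.007,0,0,0,0,0.38],[0,0.013,0,0,0,0,0.38],[0,0.016,0,0,0,0,0.38],[0,0.019,0,0,0,0,0.38],[0,0.021,0,0,0,0,0.38],[0,0.023,0,0,0,0,0.38]]]'
python3 -m inch '[[[0,-0.006,0,0,0,0,0.38],[0,-0.006,-0.05,0,0,0.12,0.38],[0,-0.006,-0.1,0,0,0.27,0.38],[0,-0.006,-0.15,0,0,0.42,0.38],[0,0.02,-0.17,0,0,0.56,0.38],[0,0.065,-0.17,0,0,0.7,0.38],[0,0.107,-0.17,0,0,0.84,0.38],[0,0.107,-0.17,0,0,0.945,0.38],[0,0.107,-0.17,0,0,0.945,0.38],[0,0.107,-0.17,0,0,0.945,0.38]]]'
```

```text
clock: 24.6
position: [0.5059, 0.1679, 0.0607]
ee_rot: [0.041, 0.999, -0.003, -0.0]
ft_force: [-2.4, -14.7, 10.0]
grip_width: 0.306
grasp_force: 7.5
clock: 25.6
position: [0.5143, 0.2765, 0.2306]
ee_rot: [0.489, 0.872, -0.0, 0.0]
ft_force: [-0.9, -1.1, 0.5]
grip_width: 0.307
grasp_force: 0.0
```

```bash
python3 -m inch '[[[0.0013,0.0008,0.03,0,0,0,0.38],[0.0013,0.0008,0.05,0,0,0,0.38],[0.0013,0.0008,0.05,0,0,0,0.38],[0.0013,0.0008,0.05,0,0,0,1],[0.0013,0.0008,0.05,0,0,0,1],[0.0013,0.0008,0.05,0,0,0,1],[0.0013,0.0008,0.0495,0,0,0,1]]]' 50; python3 -m inch '[[[0,0,0,0,0,0.11,1],[0,0,0,0,0,0.22,1],[0,0,0,0,0,0.33,1],[0,0,0,0,0,0.33,1]]]'
```

```text
clock: 26.3
position: [0.5145, 0.2784, 0.1819]
ee_rot: [0.49, 0.872, -0.0, 0.0]
ft_force: [0.4, -2.6, -3.7]
grip_width: 0.132
grasp_force: 51.0
clock: 26.7
position: [0.5144, 0.2784, 0.1817]
ee_rot: [0.627, 0.779, -0.0, 0.001]
ft_force: [0.6, -2.5, -1.4]
grip_width: 0.132
grasp_force: 51.2
```

```bash
python3 -m inch '[[[0,0,0,0,0,0,0.4],[0,0,0,0,0,0,0.38],[0,0,-0.044,0,0,0,0.38],[-0.042,-0.012,-0.048,0,0,-0.14,0.38],[-0.084,-0.025,-0.048,0,0,-0.28,0.38],[-0.11,-0.033,-0.048,0,0,-0.42,0.38],[-0.11,-0.033,-0.02,0,0,-0.56,0.38],[-0.11,-0.033,0,0,0,-0.7,0.38],[-0.11,-0.033,0.02,0,0,-0.84,0.38],[-0.11,-0.033,0.02,0,0,-0.98,0.38]]]';python3 -m inch '[[[0,0,0,0,0,-0.15,0.38],[0,0,0,0,0,-0.296,0.38],[0,0,0.04,0,0,-0.296,0.38],[0,0,0.08,0,0,-0.296,0.38],[0,0,0.1,0,0,-0.296,0.38],[0,0,0.1,0,0,-0.296,0.38]]]'
```

```text
clock: 27.7
position: [0.5044, 0.164, 0.1593]
ee_rot: [0.182, 0.983, -0.0, -0.001]
ft_force: [-0.9, 0.3, -0.1]
grip_width: 0.309
grasp_force: 0.0
clock: 28.3
position: [0.5039, 0.1641, 0.0591]
ee_rot: [0.038, 0.999, -0.0, -0.002]
ft_force: [0.2, -0.2, 0.7]
grip_width: 0.31
grasp_force: 0.0
```

Now the proving pull: first into contact, then a steady draw of about 10 mm.

```bash
python3 -m inch '[[[0,-0.004,0,0,0,0,0.38],[0,-0.006,0,0,0,0,0.38],[0,-0.008,-0.0005,0,0,0,0.38],[0,-0.009,-0.001,0,0,0,0.38]]]';python3 -m inch '[[[0,-0.001,-0.0002,0,0,0,0.38],[0,-0.002,-0.0004,0,0,0,0.38]]]';python3 -m inch '[[[0,-0.001,0,0,0,0,0.38],[0,-0.002,0,0,0,0,0.38]]]'
```

```text
clock: 28.7
position: [0.5053, 0.1558, 0.0633]
ee_rot: [0.039, 0.999, 0.001, 0.001]
ft_force: [0.9, 4.6, -4.1]
grip_width: 0.314
grasp_force: 2.3
clock: 28.9
position: [0.5051, 0.1538, 0.0634]
ee_rot: [0.039, 0.999, 0.0, 0.001]
ft_force: [1.6, 5.1, -3.9]
grip_width: 0.31
grasp_force: 2.5
clock: 29.1
position: [0.5049, 0.1519, 0.0634]
ee_rot: [0.039, 0.999, 0.001, 0.001]
ft_force: [2.4, 5.2, -2.4]
grip_width: 0.308
grasp_force: 2.6
```

```bash
python3 -m inch '[[[0,-0.001,0.0004,0,0,0,0.38],[0,-0.002,0.0004,0,0,0,0.38]]]';python3 -m inch '[[[0,-0.001,0.0001,0,0,0,0.38],[0,-0.002,0.0001,0,0,0,0.38]]]';python3 -m inch '[[[0,-0.001,0,0,0,0,0.38],[0,-0.002,0,0,0,0,0.38]]]'
```

```text
clock: 29.3
position: [0.5049, 0.1505, 0.0633]
ee_rot: [0.039, 0.999, 0.001, 0.001]
ft_force: [0.7, 5.9, 1.1]
grip_width: 0.31
grasp_force: 3.1
clock: 29.5
position: [0.5048, 0.1486, 0.0633]
ee_rot: [0.039, 0.999, 0.001, 0.001]
ft_force: [0.7, 7.0, 0.8]
grip_width: 0.311
grasp_force: 3.2
clock: 29.7
position: [0.5046, 0.1466, 0.0633]
ee_rot: [0.039, 0.999, 0.001, 0.001]
ft_force: [0.7, 6.7, 0.7]
grip_width: 0.309
grasp_force: 3.2
```

It slides steadily at about 6.5-7 N over roughly 12 mm. I push it home, let go and lift clear.

```bash
python3 -m inch '[[[0,0.006,0,0,0,0,0.38],[0,0.011,0,0,0,0,0.38],[0,0.014,0,0,0,0,0.38],[0,0.017,0,0,0,0,0.38],[0,0.02,0,0,0,0,0.38],[0,0.022,0,0,0,0,0.38],[0,0.024,0,0,0,0,0.38],[0,0.025,0,0,0,0,0.38]]]'
python3 -m inch '[[[0,-0.003,0,0,0,0,0.38],[0,-0.006,0,0,0,0,0.38],[0,-0.006,0,0,0,0,0.38],[0,-0.006,-0.04,0,0,0,0.38],[0,-0.01,-0.08,0,0,0,0.38],[0,-0.03,-0.12,0,0,0,0.38],[0,-0.06,-0.15,0,0,0,0.38],[0,-0.06,-0.15,0,0,0,0.38],[0,-0.06,-0.15,0,0,0,0.38]]]'
python3 look.py G knob square_key socket
python3 - <<'E'
from h import *
o=sensors.get_obs();print("knobtop pred",proj([.5058,.1636,.073],o),"handle",proj([.5144,.278,.192],o),"end_stop",proj([.5165,.308,.035],o))
E
```

```text
clock: 30.5
position: [0.5066, 0.1676, 0.0624]
ee_rot: [0.04, 0.999, -0.002, 0.0]
ft_force: [-0.7, -10.4, 8.6]
grip_width: 0.309
grasp_force: 5.1
clock: 31.4
position: [0.5015, 0.1099, 0.2126]
ee_rot: [0.04, 0.999, -0.0, 0.001]
ft_force: [1.1, 0.2, -0.8]
grip_width: 0.309
grasp_force: 0.0
[ 0.608  0.242 -1.023  1.761  0.218  1.259  1.021] [0.5015 0.1099 0.2126] [-0.997  0.08  -0.001] 31.4
knob [420.1 219.2] 0.71 [0.5115 0.2119 0.    ] [0.4983 0.198  0.05  ] [0.4802 0.1787 0.119 ]
square_key [579.5 277.3] 0.61 [0.5945 0.4226 0.    ] [0.5691 0.3775 0.05  ] [0.534  0.3153 0.119 ]
socket [521.6 238. ] 0.65 [0.5385 0.3283 0.    ] [0.5214 0.2972 0.05  ] [0.4977 0.2542 0.119 ]
knobtop pred [384.09049878 239.31414755] handle [609.32822899 300.28310576] end_stop [523.70578016 227.73136267]
```

View pics/wG.png

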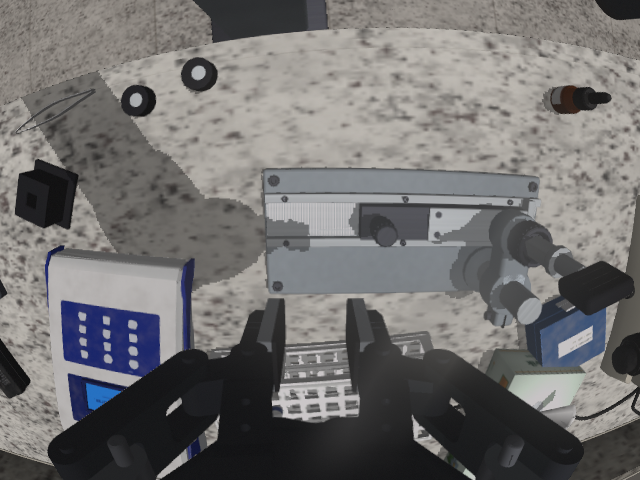

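The picture shows the knob top at about (387,236) (home is predicted at (384,239)) and the key standing in the socket with its handle at (597,287). The last push reached only 10 N and stopped 0.2 mm shorter than before, so I push once more, firmly.

```bash
python3 -m inch '[[[0,0.04,0.01,0,0,0,0.38],[0,0.054,0.04,0,0,0,0.38],[0,0.054,0.08,0,0,0,0.38],[0,0.054,0.12,0,0,0,0.38],[0,0.054,0.145,0,0,0,0.38],[0,0.054,0.148,0,0,0,0.38],[0,0.054,0.148,0,0,0,0.38]]]'
python3 -m inch '[[[0,0.003,0,0,0,0,0.38],[0,0.005,-0.0004,0,0,0,0.38],[0,0.007,-0.0008,0,0,0,0.38],[0,0.008,-0.0012,0,0,0,0.38],[0,0.009,-0.0016,0,0,0,0.38],[0,0.01,-0.002,0,0,0,0.38]]]'
python3 -m inch '[[[0,0.001,0,0,0,0,0.38],[0,0.002,0,0,0,0,0.38]]]'
```

```text
clock: 32.3
position: [0.505, 0.1651, 0.0641]
ee_rot: [0.039, 0.999, 0.0, -0.001]
ft_force: [-0.5, -0.1, 0.6]
grip_width: 0.308
grasp_force: 0.0
clock: 32.9
position: [0.5071, 0.1684, 0.0666]
ee_rot: [0.042, 0.999, -0.005, -0.0]
ft_force: [-2.1, -22.2, 2.4]
grip_width: 0.31
grasp_force: 11.2
clock: 33.1
position: [0.5073, 0.1684, 0.0663]
ee_rot: [0.042, 0.999, -0.006, -0.0]
ft_force: [-2.7, -29.8, 4.8]
grip_width: 0.31
grasp_force: 14.5
```

```bash
python3 -m inch '[[[0,-0.005,0,0,0,0,0.38],[0,-0.009,0,0,0,0,0.38],[0,-0.009,0,0,0,0,0.38]]]'; python3 -m inch '[[[0,0,-0.04,0,0,0,0.38],[0,0,-0.08,0,0,0,0.38],[0,-0.03,-0.12,0,0,0,0.38],[0,-0.06,-0.15,0,0,0,0.38],[0,-0.06,-0.15,0,0,0,0.38],[0,-0.06,-0.15,0,0,0,0.38]]]'
python3 - <<'E'
from h import *
print(order.hand_in())
E
```

```text
clock: 33.4
position: [0.5065, 0.1673, 0.0675]
ee_rot: [0.04, 0.999, 0.0, 0.001]
ft_force: [-0.1, -0.2, 0.0]
grip_width: 0.307
grasp_force: 0.0
clock: 34.0
position: [0.5015, 0.1076, 0.2173]
ee_rot: [0.04, 0.999, -0.0, 0.001]
ft_force: [-0.8, 0.8, 0.3]
grip_width: 0.311
grasp_force: 0.0
the job is handed in; nothing more can be done
None
```

The gate is set and handed in at 34 s of the 72 s allowed: the block drew out about 12 mm at about 6.5–7 N, then was pushed firmly home under the screw, with the key left standing in the socket.

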